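# Unlock the medicine box and hold the key turned

### The arm

A 6-joint arm with a two-finger parallel gripper is mounted at the origin on a cart in front of the work surface, level with it; the furniture and walls round the work are solid. World frame = base frame: x ahead of the robot, y to its left, z up, the work surface at z = 0. Lengths are in m, angles in rad, forces in N, time in s.
With the tool pointing down it reaches from about 0.275 to 0.85 m from the base axis. Payload 5.2 kg.
Tool frame: the origin (TCP) lies on the centre line of the jaws, within the pads' length; the fingertips stand arm.tip_extent ahead of it and the grasp point (between the pads) lies 11 mm behind it (arm.tip_extent is the distance from the TCP to the fingertips, in m); z points along the fingers, x is the direction in which the jaws open and shut, and the axes are right-handed (so a half turn about z gives the same grasp; the last joint's range is limited). The gripper opens to 85 mm and grips with 20 to 120 N. Pads are 22 mm wide; open, the fingers measure 114 mm over their backs; the gripper's body (76 mm by 85 mm) begins 54 mm behind the grasp point. The pads swing forward as they close: fully open they stand 13 mm farther back than shut.
Start: joints at [0.929, 0.259, 1.535, -0, 1.348, -0.203], TCP at [0.234, 0.498, 0.239] pointing down, gripper open.
Joint ranges: [-3.14, 3.14], [-0.91, 2.08], [0.19, 2.58], [-1.22, 4.36], [0.22, 2.71], [-3.12, 3.12]. Speed limits (rad/s): [2.57, 2.57, 3.14, 3.14, 3.14, 3.14].

### API

Orientations are given as a unit quaternion [x, y, z, w].
In Python, from plant import arm gives the robot as it stands.
- The arm moves only by the shell command python3 -m pendant 'ROWS'. ROWS is JSON, a list of rows, each an object with "grip": the opening in per cent of the stroke, from 0 (shut) to 100 (fully open); "delta_pos": the shift along the tool's x, y, z in mm, a list of three; "spin": the turn about the tool's z in rad. A call has 1 to 20 rows; each row is the pose to reach, as a shift and turn from the pose commanded when the call began, along the tool's axes at that moment; what a row does not reach only later rows make up. A row lasts 1/12 s, in which the tool goes at most 41.7 mm and 7.16 degrees, less where a joint would pass 70% of its speed; a pose out of reach is approached as far as the arm can. A call with a gripper value outside its range is refused whole. The fingers move at their own pace and stop on an object; the grip force is fixed at half the most. Time passes only in rows, so rows that repeat a pose let the fingers close. It gives the time, the measured TCP pose, the force and the opening at its end, in the units of the state.
- arm.observe(): the state, without advancing time (a new reading comes with each control period).
- arm.capture(name): name is "scene" or "top"; returns a dict with "image" (400x640x3 uint8, blue, green, red), "range_z" (400x640 float32, m along the optical axis (not along the pixel's ray), 0 where there is no reading), "fx", "fy", "cx", "cy" (pixels), "R" (3x3) and "t" (3): a world point X has camera coordinates R X + t. Camera axes: x right, y down, z forward; pixel columns grow to the right and rows downward; lengths in m; the calibration is good to about 2 mm. A picture is of the moment at which its call begins.
- arm.job_done(): hands the job in, once; it reports no verdict.
The state is a dict: "time": time; "joint_pos": joint angles; "joint_velocities": joint speeds; "joint_torque": joint torques, N m; "tool_pos": TCP position; "orientation": TCP orientation; "contact_force": force on the tool from outside, world axes, zero at the start; "ft_torque": the same for the moment, N m; "grip_width": opening from 0.0 (shut) to 1.0 (fully open).
Only numpy, scipy, OpenCV 4.12 (cv2) and the standard library are available. Lean on these libraries where they do the work, as an engineer would, in place of code of your own. Each camera call takes 0.05 s, during which the arm holds its last target.

### The job

Lift the key with the red head out of the wooden key block, put it into the lock on the lid of the medicine box and push it fully home, wiggling it left and right past the two sticky discs inside. Then turn it a quarter turn clockwise (seen from above) to the stop and finish while still gripping the key and holding it turned, because the lock is sprung and turns back when let go. Leave the mug, the lemon and the teaspoon where they are.

Things in the scene. Friction and masses are not known exactly. Their poses are not given: they have to be found in the camera images.
- lockbox: white medicine box with a green lid, 120 (x) x 160 (y) x 80 mm high, fixed to the worktop. Origin: centre of its underside; x points from its latch side (front, a steel staple with a brass latch) to its hinges, z up. A round steel lock collar stands 5 mm above the lid, so its top is 85 mm above the worktop
- keyhole (a point): centre of the lock's round mouth, level with the top of the steel collar (outer diameter 35 mm); axes as lockbox, z up along the lock's axis. The bore is round, 21 mm wide, so the key enters at any angle and either way round (half a turn makes no difference). Below lie two slotted discs, then the lock plug, 26 to 36 mm down. Fully home the key's shoulder sits on the collar
- upper_disc (a point): point on the lock axis on top of the upper disc, 10 mm below the collar's top; axes as lockbox. 7 mm thick, slot 18.5 x 6 mm for the blade. It is stuck 0.52 to 0.72 rad counter-clockwise (from above) of the lockbox x axis, stop at 0.8: press lightly (about 4 N) and twist the key until it drops. Entered, it turns with the key (0.02 Nm friction)
- lower_disc (a point): point on the lock axis on top of the lower disc, 18 mm below the collar's top; axes as lockbox. 7 mm thick, slot 18.5 x 6 mm. It is stuck 0.52 to 0.72 rad clockwise (from above) of the lockbox x axis: feel for it in the same way; 0.02 Nm friction
- lock_plug (a joint): angle of the lock plug, rad: 0 locked, its slot (18.5 x 6 mm) then along the lockbox x axis; grows clockwise seen from above, stop at 1.57. A spring turns it back to 0 (0.05 Nm at 0, 0.09 Nm at the stop). The blade has play in the slot, so the plug lags the key by about 0.1 to 0.15 rad: turn the key on to the stop
- key_grip (a point): centre of the key's flat red head, 34 (x) x 10 (y) x 38 mm (z), gripped across its 10 mm, along y. z up, away from the blade; x along the blade's width. The head stands on a round steel shoulder, 28 mm wide, 4 mm thick, its underside 23 mm below this point; under it the blade, 16 (x) x 4 (y) mm, 36 mm long, tapering in the last 8 mm to 14 x 2 mm. 30 to 60 g
- key_tip (a point): the middle of the lower end of the key's blade, 59 mm below key_grip; axes as key_grip
- key_block: wooden block 70 (x) x 50 (y) x 65 mm high, fixed to the worktop, in which the key stands upright, its shoulder resting on the block's top and its blade along the block's x axis in a slot 19 x 7 mm, 45 mm deep. Origin: centre of its underside, z up
- mug: white mug with dark stripes, 86 x 120 x 90 mm, origin at its underside: leave alone
- lemon: yellow lemon, 78 x 55 x 56 mm: leave alone
- teaspoon: steel teaspoon lying in front of the box, 130 x 26 x 11 mm: leave alone
Mind the look-alikes: they are no part of the job. Of the things that look like the part that bears key_grip, the larger one is meant. Leave any green look-alike of the key_block alone.

How it is judged:
On the way, in this order (a step that is already met when the one before it is completed fails the run):
1. the key is gripped and its blade is clear of the block (z of key_tip in the frame of key_block above 0.068 m and contact force between the fingers and key above 0.5 N), for 0.1 s.
2. the key is fully home in the lock, not yet turned (z of key_grip in the frame of keyhole below 0.0265 m and horizontal distance between key_tip and keyhole below 0.005 m and value of joint lock_plug below 0.6 rad), for 0.1 s.
At the end, for the whole second after the job is handed in: the key is in the lock to within 5 mm of fully home, the lock plug is held at least 1.40 rad (80 degrees) clockwise, and the fingers still grip the key (value of joint lock_plug above 1.4 rad and z of key_grip in the frame of keyhole below 0.028 m and horizontal distance between key_tip and keyhole below 0.006 m and contact force between the fingers and key above 1 N); the arm keeps its last pose, push and grip.
It fails at once if the mug is moved by more than 30 mm (distance of mug from where it was at the start of the episode above 0.03 m).
It fails at once if the lemon is moved by more than 30 mm (distance of lemon from where it was at the start of the episode above 0.03 m).
It fails at once if the teaspoon is moved by more than 30 mm (distance of teaspoon from where it was at the start of the episode above 0.03 m).
It also fails if it takes over 64 s, if anything falls off the work surface, if the arm or the gripper's body presses on something with over 40 N, if the wrist force passes 120 N, or if a joint passes its speed limit or range.

## Working session

There is one attempt and no reset: what is moved stays moved. The work goes in short steps, Python scripts to look and compute and a shell command to move; the robot and the scene stay as the last step left them, time stands still between calls to the robot, and variables do not carry over. Pictures are saved under pics/ and viewed, and the job is handed in when it is done.

```bash
mkdir -p pics; ls
python3 - <<'E'
from plant import arm
import cv2,numpy as np
print(arm.observe(), arm.tip_extent)
for n in("scene","top"):
    c=arm.capture(n); cv2.imwrite(f"pics/{n}0.png",c["image"]); np.savez(f"pics/{n}0.npz",**c)
    print(n,c["fx"],c["fy"],c["cx"],c["cy"],c["R"],c["t"])
E
```

```text
pics
{'time': 0.0, 'joint_pos': array([ 9.29193274e-01,  2.59344887e-01,  1.53608091e+00,  4.23497474e-07,
        1.34800879e+00, -2.02785335e-01]), 'joint_velocities': array([ 0.0001895 , -0.0012065 , -0.00031169, -0.00100627,  0.00113128,
       -0.00030809]), 'joint_torque': array([ 7.55175315e-04, -4.46047282e+01, -2.90565491e+01, -3.18356524e-04,
        1.15934302e-02,  1.28302523e-05]), 'tool_pos': array([0.23333518, 0.4974827 , 0.23847454]), 'orientation': array([ 8.44058165e-01,  5.36250842e-01, -8.60958588e-04,  3.26999504e-04]), 'contact_force': array([-0.36563028,  0.73373004, -0.36213263]), 'ft_torque': array([0.00216802, 0.03619543, 0.03149635]), 'grip_width': 1.000387664619599} 0.008
scene 420.69643755394503 420.69643755394503 318.62942407154685 208.08782242120884 [[ 0.56819469 -0.82255761 -0.02353241]
 [-0.43923255 -0.27897605 -0.85395968]
 [ 0.69586606  0.49555155 -0.51980679]] [-0.30354933  0.30848526  0.54229001]
top 387.3477300999903 387.3477300999903 322.15928616052554 203.67265864477852 [[ 0.00196616 -0.99999143 -0.00364421]
 [-0.98594304 -0.00132968 -0.16707648]
 [ 0.1670702   0.00392149 -0.9859372 ]] [0.02309984 0.59005372 0.85111639]
```

View pics/scene0.png

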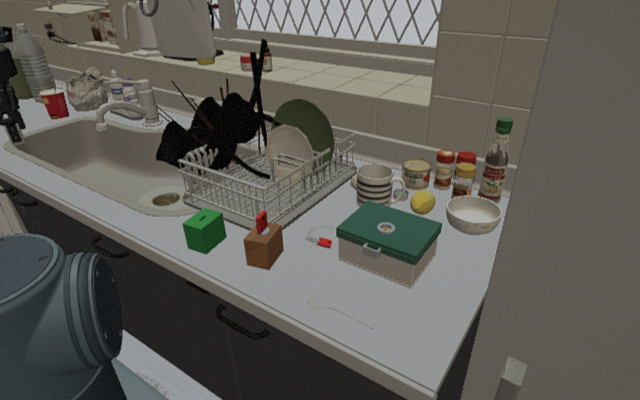

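View pics/top0.png

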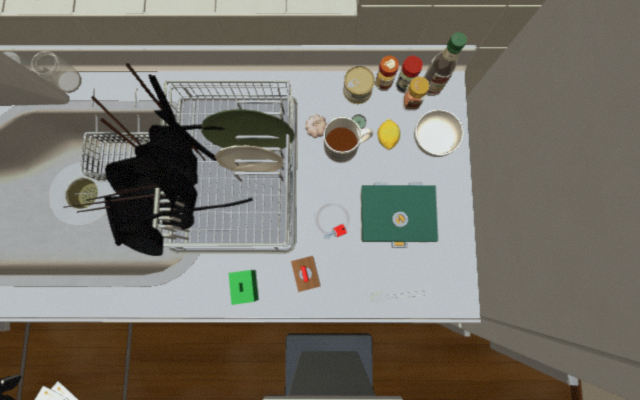

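The scene view shows the red key in the brown block at about (263,225), the lock collar at about (386,228) and the green decoy block at (206,230). In the top view these are at (305,273), (400,219) and (242,287). The small red tag at (340,230) is a look-alike. Next I'll zoom in and measure.

```bash
cat > h.py <<'E'
import numpy as np,cv2
def ld(n): return dict(np.load(f"pics/{n}.npz"))
def ray(c,u,v):
    d=np.array([(u-c["cx"])/c["fx"],(v-c["cy"])/c["fy"],1.]); return -c["R"].T@c["t"], c["R"].T@d
def plane(c,u,v,z):
    o,d=ray(c,u,v); return o+d*(z-o[2])/d[2]
def proj(c,X):
    p=c["R"]@np.array(X)+c["t"]; return np.array([c["fx"]*p[0]/p[2]+c["cx"],c["fy"]*p[1]/p[2]+c["cy"]])
def pts(c,mask):
    v,u=np.nonzero(mask&(c["range_z"]>0)); z=c["range_z"][v,u]
    P=np.c_[(u-c["cx"])/c["fx"]*z,(v-c["cy"])/c["fy"]*z,z]
    return (P-c["t"])@c["R"]
E
python3 - <<'E'
from h import *
t=ld("top0");s=ld("scene0")
a=cv2.resize(t["image"][250:300,280:330],None,fx=8,fy=8,interpolation=cv2.INTER_CUBIC)
b=cv2.resize(t["image"][195:245,375:425],None,fx=8,fy=8,interpolation=cv2.INTER_CUBIC)
cv2.imwrite("pics/z1.png",np.hstack([a,b]))
a=cv2.resize(s["image"][200:275,235:295],None,fx=6,fy=6,interpolation=cv2.INTER_CUBIC)
b=cv2.resize(s["image"][200:275,350:420],None,fx=6,fy=6,interpolation=cv2.INTER_CUBIC)
cv2.imwrite("pics/z2.png",np.hstack([a,b]))
def hsv(c): return cv2.cvtColor(c["image"],cv2.COLOR_BGR2HSV)
for nm,c in(("top",t),("scene",s)):
    h=hsv(c);red=(((h[...,0]<8)|(h[...,0]>172))&(h[...,1]>170)&(h[...,2]>90)).astype(np.uint8)
    n,l,st,ce=cv2.connectedComponentsWithStats(red)
    for i in range(1,n):
        if st[i,4]>15:
            P=pts(c,l==i); print(nm,st[i],ce[i],np.median(P,0),P[:,2].max())
    g=((h[...,0]>75)&(h[...,0]<95)&(h[...,1]>100)).astype(np.uint8)
    n,l,st,ce=cv2.connectedComponentsWithStats(g)
    i=1+np.argmax(st[1:,4]); P=pts(c,l==i); print(nm,"lid",st[i],ce[i],np.median(P,0))
    cs,_=cv2.findContours((l==i).astype(np.uint8),cv2.RETR_EXTERNAL,2); print(cv2.minAreaRect(cs[0]))
    w=((h[...,0]>5)&(h[...,0]<20)&(h[...,1]>90)).astype(np.uint8)
    if nm=="top":
        m=np.zeros_like(w);m[250:300,285:325]=w[250:300,285:325]
        P=pts(c,m>0);k=(P[:,2]>.055)&(P[:,2]<.075);P=P[k]
        print("block top",len(P),np.median(P,0),cv2.minAreaRect((P[:,:2]*1000).astype(np.float32)))
E
```

```text
top [403  56  19  21 294] [411.81632653  65.50680272] [ 0.90437537 -0.18274499  0.10818489] 0.1137529969416819
top [380  67   6   8  16] [382.0625  70.625 ] [ 0.90048458 -0.11677575  0.0890551 ] 0.09434497352870864
top [335 225  11  11  80] [339.9375 229.95  ] [ 0.5325818  -0.01867063  0.01081888] 0.01495326211833801
top [301 266   8  16  65] [304.36923077 273.56923077] [0.42970476 0.06178061 0.10715118] 0.11064723694733952
top lid [ 362  186   75   55 3736] [398.63222698 212.8380621 ] [ 0.5663002 -0.1462128  0.0805509]
((399.0, 213.0), (54.0, 74.0), 90.0)
block top 517 [0.43130365 0.06000849 0.06553662] ((430.7134704589844, 61.57865524291992), (67.53010559082031, 48.396942138671875), 14.498553276062012)
scene [242  57   9   6  42] [245.69047619  59.47619048] [1.01351726 0.6271881  0.22982608] 0.24012547015500646
scene [ 42  94  24  24 275] [ 54.52727273 104.96727273] [0.66093326 1.33099674 0.05468059] 0.09582389196146175
scene [459 152  17  11 112] [467.26785714 155.73214286] [ 0.9026466  -0.18759219  0.10714353] 0.1096040647999075
scene [256 211  10  23  89] [259.48314607 220.7752809 ] [0.41585775 0.05696997 0.10307333] 0.10818537240901298
scene [319 238  12  10  81] [324.43209877 242.38271605] [ 0.52902878 -0.01825766  0.00957518] 0.01397694119465398
scene lid [363 201  75  55 732] [404.91939891 227.20081967] [ 0.58449136 -0.18470044  0.07972998]
((396.26318359375, 229.86988830566406), (77.79170989990234, 38.277618408203125), 17.474775314331055)
```

```bash
echo
```

```text
(no output)
```

View pics/z1.png

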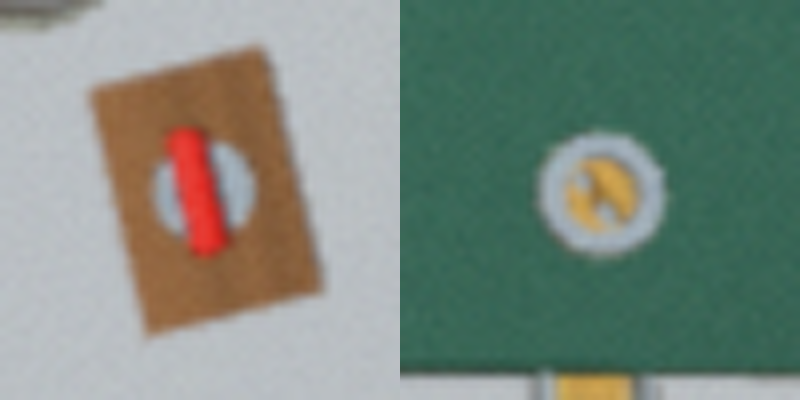

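View pics/z2.png

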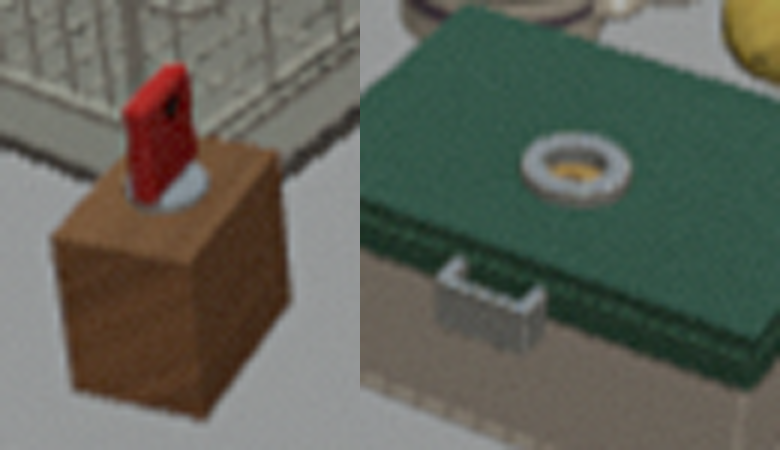

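```bash
cat > m.py <<'E'
from h import *
def hsv(c): return cv2.cvtColor(c["image"],cv2.COLOR_BGR2HSV)
def tri(obs):
    A=np.zeros((3,3));b=np.zeros(3)
    for o,d in obs:
        d=d/np.linalg.norm(d);M=np.eye(3)-np.outer(d,d);A+=M;b+=M@o
    return np.linalg.solve(A,b)
E
python3 - <<'E'
from m import *
t=ld("top0");s=ld("scene0")
# collar: non-green inside lid
obs=[]
for nm,c,(u0,u1,v0,v1) in(("top",t,(385,416,205,235)),("scene",s,(370,402,217,238))):
    h=hsv(c)[v0:v1,u0:u1]; K=6
    big=cv2.resize(c["image"][v0:v1,u0:u1],None,fx=K,fy=K,interpolation=cv2.INTER_CUBIC)
    h=cv2.cvtColor(big,cv2.COLOR_BGR2HSV)
    m=((h[...,1]<90)|(h[...,0]<60)|(h[...,0]>100)).astype(np.uint8)
    n,l,st,ce=cv2.connectedComponentsWithStats(m);i=1+np.argmax(st[1:,4])
    cs,_=cv2.findContours((l==i).astype(np.uint8),0,1)
    e=cv2.fitEllipse(cs[0]); u=(e[0][0]+.5)/K-.5+u0; v=(e[0][1]+.5)/K-.5+v0
    print(nm,e,u,v,[plane(c,u,v,z).round(4) for z in (.083,.085)]); obs.append(ray(c,u,v))
    mask=np.zeros(c["range_z"].shape,bool);mask[v0:v1,u0:u1]=True
print("tri",tri(obs))
# box orientation from lid
h=hsv(t);g=((h[...,0]>75)&(h[...,0]<95)&(h[...,1]>100))
P=pts(t,g);P=P[(P[:,2]>.07)&(P[:,2]<.09)];print("lid",cv2.minAreaRect((P[:,:2]*1000).astype(np.float32)))
# block top edges via top image
K=6;u0,u1,v0,v1=285,328,250,298
big=cv2.resize(t["image"][v0:v1,u0:u1],None,fx=K,fy=K,interpolation=cv2.INTER_CUBIC);h=cv2.cvtColor(big,cv2.COLOR_BGR2HSV)
br=(h[...,1]>80).astype(np.uint8);n,l,st,ce=cv2.connectedComponentsWithStats(br);i=1+np.argmax(st[1:,4])
cs,_=cv2.findContours((l==i).astype(np.uint8),0,1);box=cv2.boxPoints(cv2.minAreaRect(cs[0]))
W=np.array([plane(t,(x+.5)/K-.5+u0,(y+.5)/K-.5+v0,.065) for x,y in box]);print(W.round(4),W.mean(0))
d=W[1]-W[0],W[2]-W[1];print([ (np.linalg.norm(x),np.degrees(np.arctan2(x[1],x[0]))) for x in d])
red=((h[...,0]<8)|(h[...,0]>172))&(h[...,1]>190)&(h[...,2]>90)
cs,_=cv2.findContours(red.astype(np.uint8),0,1);cc=max(cs,key=cv2.contourArea)
W=np.array([plane(t,(x+.5)/K-.5+u0,(y+.5)/K-.5+v0,.107)[:2]*1000 for x,y in cc[:,0]],np.float32);print("head",cv2.minAreaRect(W))
print("proj centre of head bottom/top",proj(t,(.4307,.0616,.107)),proj(t,(.4307,.0616,.069)),proj(s,(.4307,.0616,.088)))
E
```

```text
top ((90.21989440917969, 85.9555892944336), (101.73726654052734, 105.09181213378906), 110.59605407714844) 399.61998240152997 218.9092648824056 [array([ 0.5503, -0.1482,  0.083 ]), array([ 0.55  , -0.1478,  0.085 ])]
scene ((96.58749389648438, 67.77338409423828), (84.58564758300781, 120.95890045166016), 95.77291107177734) 385.6812489827474 227.8788973490397 [array([ 0.5489, -0.1487,  0.083 ]), array([ 0.5462, -0.1499,  0.085 ])]
tri [ 0.5502776  -0.14825144  0.08211041]
lid ((564.396728515625, 128.41787719726562), (122.68417358398438, 714.4158935546875), 0.07784338295459747)
[[0.458  0.094  0.065 ]
 [0.4698 0.0459 0.065 ]
 [0.4033 0.0291 0.065 ]
 [0.3918 0.0765 0.065 ]] [0.43071944 0.06136567 0.065     ]
[(np.float64(0.04947282634667866), np.float64(-76.20977160748289)), (np.float64(0.06852128352635926), np.float64(-165.76409600523468))]
head ((430.83465576171875, 61.316524505615234), (33.605384826660156, 9.159611701965332), 13.946104049682617)
proj centre of head bottom/top [304.14093253 273.50958311] [304.99293892 273.32572774] [261.85950175 221.81337071]
```

Key is at about (0.431, 0.061) with yaw 14°; the keyhole is at about (0.550, -0.148) and the box yaw is about 0. Next I'll work out the approach in tool axes.

```bash
cat > go.py <<'E'
import sys
from plant import arm
from scipy.spatial.transform import Rotation as R
import numpy as np
s=arm.observe();r=R.from_quat(s["orientation"]);M=r.as_matrix()
yaw=np.arctan2(M[1,0],M[0,0])
print("t",s["time"],"pos",(s["tool_pos"]*1000).round(1),"keyyaw",round(yaw-np.pi/2,4),"z",M[:,2].round(4),"F",s["contact_force"].round(2),"T",s["ft_torque"].round(3),"w",round(s["grip_width"],3),"q",s["joint_pos"].round(3))
if len(sys.argv)>1:
    x,y,z,ky=map(float,sys.argv[1:5])
    d=M.T@(np.array([x,y,z])*1000-s["tool_pos"]*1000)
    print("delta",d.round(1),"spin",round(-(ky+np.pi/2-yaw),3))
E
python3 go.py .4308 .0614 .160 .243; python3 go.py .4308 .0614 .082 .243
```

```text
t 0.1 pos [233.4 497.5 238.5] keyyaw -0.4388 z [-0.001  -0.0014 -1.    ] F [-0.14  0.19 -0.56] T [-0.023 -0.007  0.032] w 0.998 q [ 0.929  0.259  1.536 -0.     1.348 -0.203]
delta [-310.8  364.    78.9] spin -0.682
t 0.1 pos [233.4 497.5 238.5] keyyaw -0.4388 z [-0.001  -0.0014 -1.    ] F [-0.14  0.19 -0.56] T [-0.023 -0.007  0.032] w 0.998 q [ 0.929  0.259  1.536 -0.     1.348 -0.203]
delta [-310.7  364.   156.9] spin -0.682
```

```bash
python3 -m pendant '[{"grip":70,"delta_pos":[-160,187,30],"spin":-0.35},{"grip":70,"delta_pos":[-160,187,30],"spin":-0.35},{"grip":70,"delta_pos":[-160,187,30],"spin":-0.35},{"grip":70,"delta_pos":[-160,187,30],"spin":-0.35},{"grip":70,"delta_pos":[-310.8,364,78.9],"spin":-0.682},{"grip":70,"delta_pos":[-310.8,364,78.9],"spin":-0.682},{"grip":70,"delta_pos":[-310.8,364,78.9],"spin":-0.682},{"grip":70,"delta_pos":[-310.8,364,78.9],"spin":-0.682},{"grip":70,"delta_pos":[-310.8,364,78.9],"spin":-0.682},{"grip":70,"delta_pos":[-310.8,364,78.9],"spin":-0.682},{"grip":70,"delta_pos":[-310.8,364,78.9],"spin":-0.682},{"grip":70,"delta_pos":[-310.8,364,78.9],"spin":-0.682},{"grip":70,"delta_pos":[-310.8,364,78.9],"spin":-0.682},{"grip":70,"delta_pos":[-310.8,364,78.9],"spin":-0.682},{"grip":70,"delta_pos":[-310.8,364,78.9],"spin":-0.682},{"grip":70,"delta_pos":[-310.8,364,78.9],"spin":-0.682}]'; python3 go.py .4308 .0614 .082 .243
python3 - <<'E'
from plant import arm
import cv2
cv2.imwrite("pics/scene1.png",arm.capture("scene")["image"])
E
```

```text
time: 1.43
tool_pos: [0.4305, 0.0626, 0.1603]
orientation: [0.616, 0.788, -0.0, -0.001]
contact_force: [-0.6, -0.4, -0.1]
grip_width: 0.7
t 1.4333 pos [430.5  62.6 160.3] keyyaw 0.2431 z [-1.e-03  6.e-04 -1.e+00] F [-0.58 -0.39 -0.06] T [-0.026 -0.076 -0.023] w 0.7 q [-1.140e-01  1.270e-01  1.910e+00  1.000e-03  1.105e+00 -1.928e+00]
delta [-1.3  0.1 78.3] spin 0.0
```

View pics/scene1.png

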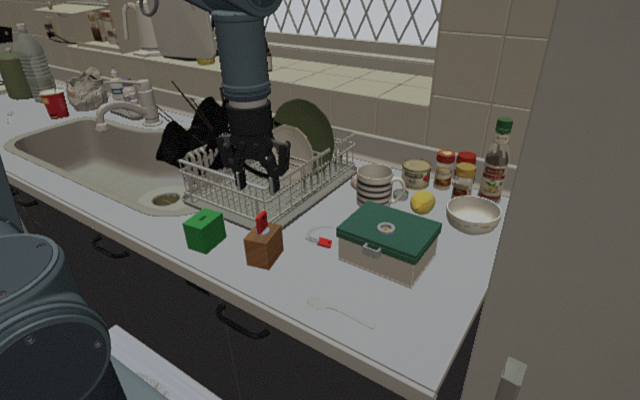

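The gripper hangs open above the key: its fingertips are at about (255,185) and the key head is at (263,222). Descending now.

```bash
python3 -m pendant '[{"grip":70,"delta_pos":[-1.3,0,40],"spin":0},{"grip":70,"delta_pos":[-1.3,0,70],"spin":0},{"grip":70,"delta_pos":[-1.3,0,78.3],"spin":0},{"grip":70,"delta_pos":[-1.3,0,78.3],"spin":0},{"grip":70,"delta_pos":[-1.3,0,78.3],"spin":0}]'; python3 go.py
python3 - <<'E'
from plant import arm
import cv2
cv2.imwrite("pics/scene2.png",cv2.resize(arm.capture("scene")["image"][130:280,180:340],None,fx=4,fy=4))
E
```

```text
time: 1.9
tool_pos: [0.4315, 0.0615, 0.0827]
orientation: [0.615, 0.788, -0.0, -0.0]
contact_force: [-0.7, -0.2, 0.3]
grip_width: 0.701
t 1.9 pos [431.5  61.5  82.7] keyyaw 0.2448 z [-2.e-04  1.e-04 -1.e+00] F [-0.74 -0.2   0.34] T [-0.075  0.013 -0.016] w 0.701 q [-0.116  0.237  2.005  0.     0.899 -1.931]
```

View pics/scene2.png

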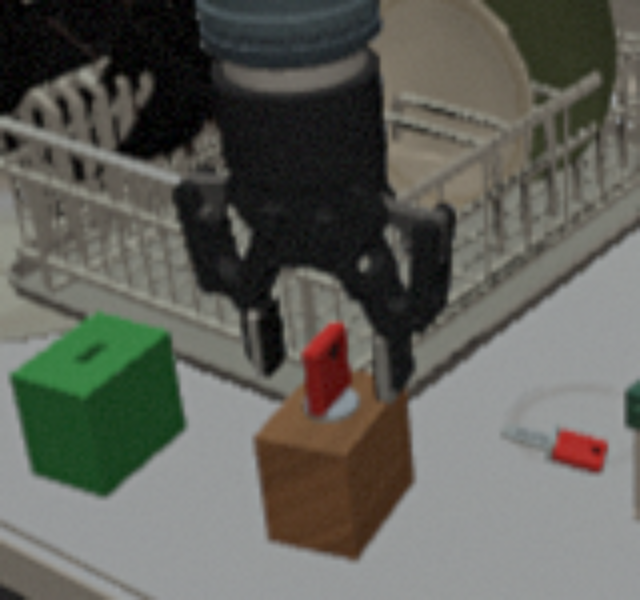

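The fingers straddle the red head, which stands centred between the pads. Closing.

```bash
python3 -m pendant '[{"grip":0,"delta_pos":[0,0,0],"spin":0},{"grip":0,"delta_pos":[0,0,0],"spin":0},{"grip":0,"delta_pos":[0,0,0],"spin":0},{"grip":0,"delta_pos":[0,0,0],"spin":0},{"grip":0,"delta_pos":[0,0,0],"spin":0},{"grip":0,"delta_pos":[0,0,0],"spin":0},{"grip":0,"delta_pos":[0,0,0],"spin":0},{"grip":0,"delta_pos":[0,0,0],"spin":0},{"grip":0,"delta_pos":[0,0,0],"spin":0},{"grip":0,"delta_pos":[0,0,0],"spin":0}]'; python3 go.py
```

```text
time: 2.78
tool_pos: [0.4319, 0.0608, 0.0829]
orientation: [0.616, 0.788, 0.001, 0.0]
contact_force: [-1.1, 1.1, 5.5]
grip_width: 0.109
t 2.7833 pos [431.9  60.8  82.9] keyyaw 0.243 z [ 1.2e-03  3.0e-04 -1.0e+00] F [-1.07  1.14  5.47] T [0.336 0.234 0.018] w 0.109 q [-1.170e-01  2.370e-01  2.005e+00  1.000e-03  8.980e-01 -1.931e+00]
```

```bash
python3 -m pendant '[{"grip":0,"delta_pos":[0,0,-10],"spin":0},{"grip":0,"delta_pos":[0,0,-20],"spin":0},{"grip":0,"delta_pos":[0,0,-35],"spin":0},{"grip":0,"delta_pos":[0,0,-50],"spin":0},{"grip":0,"delta_pos":[0,0,-65],"spin":0},{"grip":0,"delta_pos":[0,0,-80],"spin":0},{"grip":0,"delta_pos":[0,0,-80],"spin":0},{"grip":0,"delta_pos":[0,0,-80],"spin":0},{"grip":0,"delta_pos":[0,0,-80],"spin":0}]'; python3 go.py .550 -.148 .163 .62
python3 - <<'E'
from plant import arm
import cv2,numpy as np
for n in("scene","top"):
    c=arm.capture(n); np.savez(f"pics/{n}3.npz",**c)
    cv2.imwrite(f"pics/{n}3.png",cv2.resize(c["image"][120:270,180:340] if n=="scene" else c["image"][200:350,250:410],None,fx=4,fy=4))
E
```

```text
time: 3.53
tool_pos: [0.4309, 0.0606, 0.1614]
orientation: [0.616, 0.788, -0.0, -0.0]
contact_force: [0.1, -0.3, -0.1]
grip_width: 0.104
t 3.5333 pos [430.9  60.6 161.4] keyyaw 0.243 z [-1.e-03  1.e-04 -1.e+00] F [ 0.15 -0.33 -0.12] T [-0.022 -0.001 -0.024] w 0.104 q [-0.118  0.126  1.908 -0.     1.108 -1.931]
delta [-231.2   65.4   -1.8] spin -0.377
```

View pics/scene3.png

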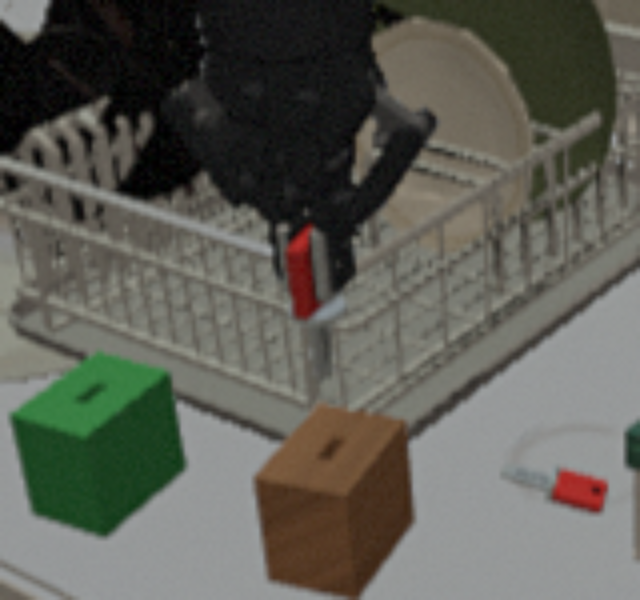

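View pics/top3.png

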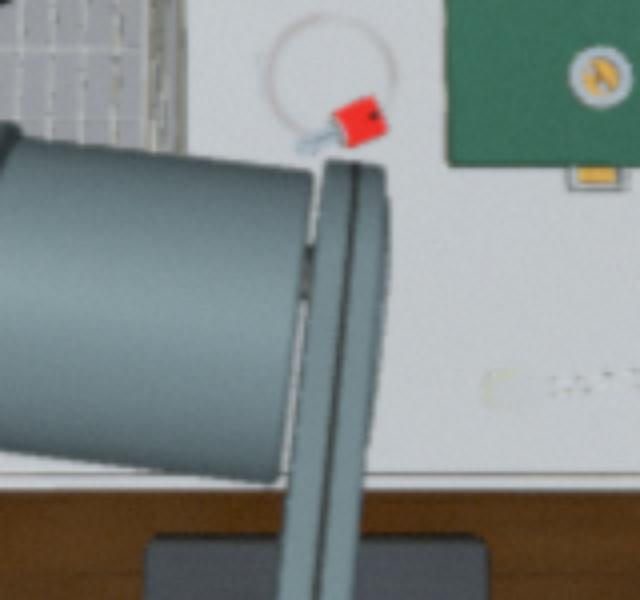

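Both views show the key gripped with its blade clear of the slot. I'll check the scene camera's bias against the block before moving to the lock.

Run:
```python
from m import *
s=ld("scene3");t=ld("top0")
for X in [(.458,.094),(.4698,.0459),(.4033,.0291),(.3918,.0765)]: print(proj(s,(*X,.065)))
K=8;u0,u1,v0,v1=238,290,215,270
big=cv2.resize(s["image"][v0:v1,u0:u1],None,fx=K,fy=K,interpolation=cv2.INTER_CUBIC);
for x in range(0,big.shape[1],80): cv2.putText(big,str(u0+x//K),(x,10),0,.35,(255,255,255))
for y in range(0,big.shape[0],80): cv2.putText(big,str(v0+y//K),(0,y+5),0,.35,(255,255,255))
for X in [(.458,.094),(.4698,.0459),(.4033,.0291),(.3918,.0765)]:
    p=proj(s,(*X,.065)); cv2.circle(big,(int((p[0]-u0+.5)*K),int((p[1]-v0+.5)*K)),3,(255,0,0),-1)
p=proj(s,(.4308,.0614,.065)); cv2.circle(big,(int((p[0]-u0+.5)*K),int((p[1]-v0+.5)*K)),3,(255,255,0),-1)
cv2.imwrite("pics/z4.png",big)
```

```text
[259.81115324 220.40630479]
[281.42291121 224.66800502]
[266.34774333 243.54027223]
[243.95370891 238.67233765]
```

View pics/z4.png

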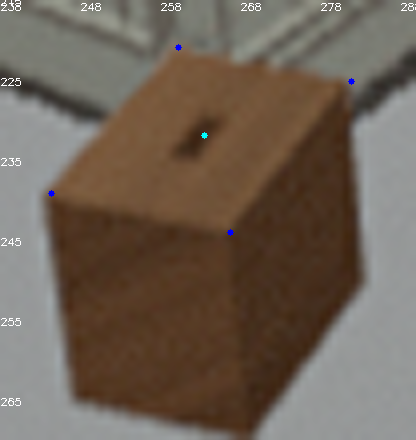

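```bash
python3 go.py .5505 -.1487 .161 .62; python3 -m pendant '[{"grip":0,"delta_pos":[-120,33,-2],"spin":-0.19},{"grip":0,"delta_pos":[-120,33,-2],"spin":-0.19},{"grip":0,"delta_pos":[-120,33,-2],"spin":-0.19},{"grip":0,"delta_pos":[-231.9,65.7,0],"spin":-0.377},{"grip":0,"delta_pos":[-231.9,65.7,0],"spin":-0.377},{"grip":0,"delta_pos":[-231.9,65.7,0],"spin":-0.377},{"grip":0,"delta_pos":[-231.9,65.7,0],"spin":-0.377},{"grip":0,"delta_pos":[-231.9,65.7,0],"spin":-0.377},{"grip":0,"delta_pos":[-231.9,65.7,0],"spin":-0.377},{"grip":0,"delta_pos":[-231.9,65.7,0],"spin":-0.377}]'; python3 go.py  .5505 -.1487 .133 .62
python3 - <<'E'
from plant import arm
import cv2,numpy as np
for n in("scene","top"):
    c=arm.capture(n); np.savez(f"pics/{n}5.npz",**c)
    cv2.imwrite(f"pics/{n}5.png",cv2.resize(c["image"][140:290,300:460] if n=="scene" else c["image"][150:300,320:480],None,fx=4,fy=4))
E
```

```text
t 3.6333 pos [430.6  60.7 161. ] keyyaw 0.2431 z [-2.1e-03  2.0e-04 -1.0e+00] F [-0.68  0.55 -0.86] T [-0.01   0.01   0.008] w 0.105 q [-0.118  0.127  1.909 -0.     1.108 -1.931]
delta [-232.1   65.9   -0.3] spin -0.377
time: 4.47
tool_pos: [0.5501, -0.1473, 0.1613]
orientation: [0.457, 0.889, 0.0, -0.001]
contact_force: [-0.0, 0.9, 0.7]
grip_width: 0.106
t 4.4667 pos [ 550.1 -147.3  161.3] keyyaw 0.6209 z [-0.0019  0.0012 -1.    ] F [-0.04  0.86  0.73] T [-0.019 -0.016 -0.016] w 0.106 q [-0.458  0.357  1.597  0.     1.19  -2.649]
delta [-1.4 -0.4 28.3] spin 0.001
```

View pics/scene5.png

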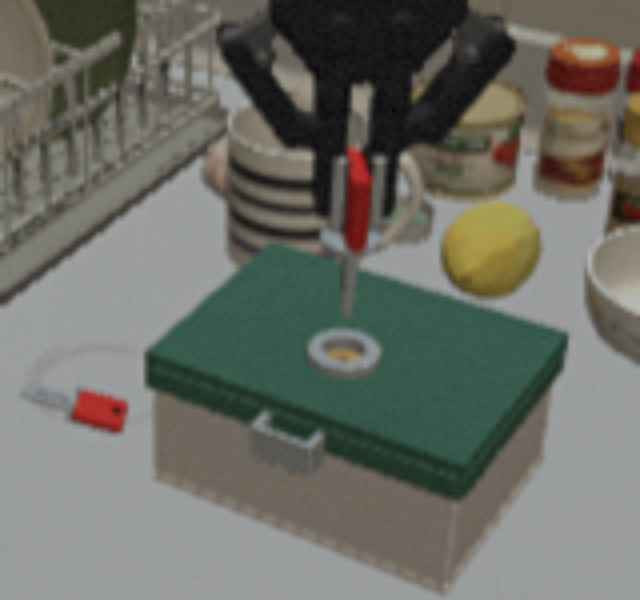

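View pics/top5.png

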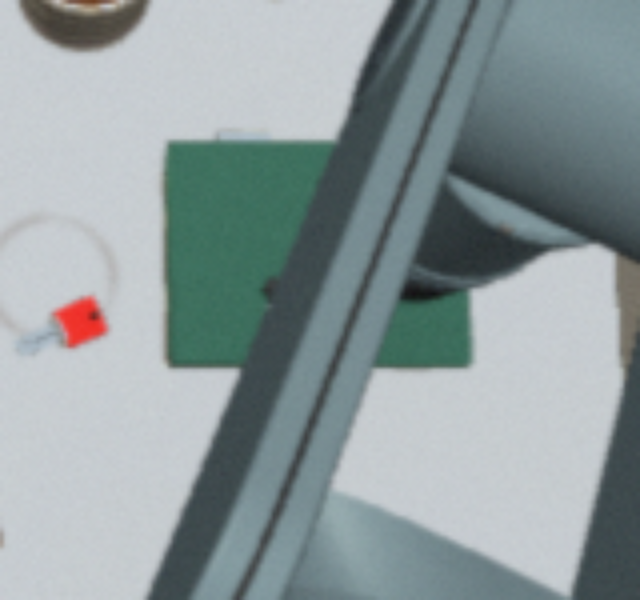

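The key tip is at about (386.7,219.3) in the scene view, directly above the collar mouth at about (386,227).

Run:
```python
from m import *
s=ld("scene5")
print(proj(s,(.5501,-.1473,.1073)),proj(s,(.5505,-.1487,.1073)),proj(s,(.5505,-.1487,.085)))
K=10;u0,u1,v0,v1=360,412,195,240
big=cv2.resize(s["image"][v0:v1,u0:u1],None,fx=K,fy=K,interpolation=cv2.INTER_CUBIC)
for X in [(.5501,-.1473,.1073),(.5505,-.1487,.085)]:
    p=proj(s,X); cv2.circle(big,(int((p[0]-u0+.5)*K),int((p[1]-v0+.5)*K)),3,(255,0,255),-1)
cv2.imwrite("pics/z6.png",big)
```

```text
[386.06856025 216.71329029] [386.8325965  216.83137004] [386.12693005 226.62724982]
```

View pics/z6.png

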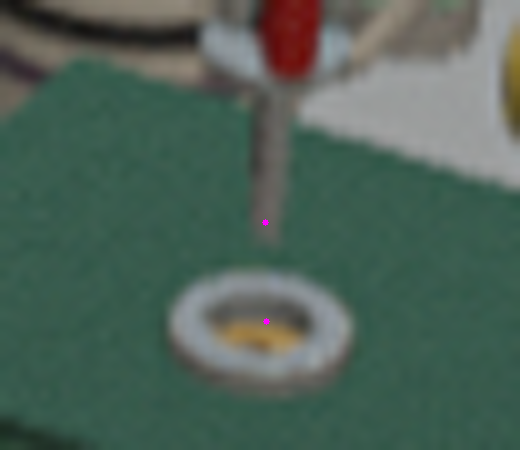

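```bash
python3 -m pendant '[{"grip":0,"delta_pos":[0,0,10],"spin":0},{"grip":0,"delta_pos":[0,0,18],"spin":0},{"grip":0,"delta_pos":[0,0,22],"spin":0},{"grip":0,"delta_pos":[0,0,24],"spin":0},{"grip":0,"delta_pos":[0,0,26],"spin":0},{"grip":0,"delta_pos":[0,0,26],"spin":0}]'; python3 go.py
python3 - <<'E'
from plant import arm
import cv2
c=arm.capture("scene");cv2.imwrite("pics/z7.png",cv2.resize(c["image"][190:240,355:415],None,fx=10,fy=10,interpolation=2))
E
```

```text
time: 5.07
tool_pos: [0.5508, -0.1485, 0.1356]
orientation: [0.458, 0.889, -0.0, -0.0]
contact_force: [-0.1, 0.0, 0.3]
grip_width: 0.102
t 5.0667 pos [ 550.8 -148.5  135.6] keyyaw 0.6202 z [-7.e-04  4.e-04 -1.e+00] F [-0.07  0.04  0.28] T [-0.054 -0.012  0.036] w 0.102 q [-0.459  0.384  1.626 -0.     1.133 -2.65 ]
```

View pics/z7.png

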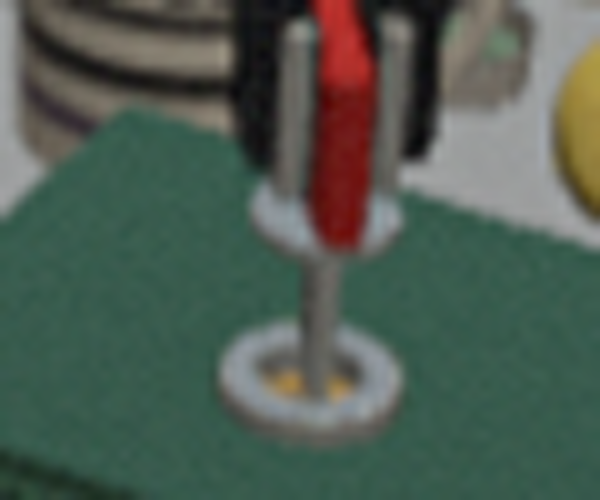

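The tip is in the collar mouth, with no contact force. It sits about 0.7 px right of centre, so I'll correct by 1 mm along tool +x and feel downward.

```bash
python3 -m pendant '[{"grip":0,"delta_pos":[1,0,1],"spin":0},{"grip":0,"delta_pos":[1,0,2],"spin":0},{"grip":0,"delta_pos":[1,0,2],"spin":0}]';python3 -m pendant '[{"grip":0,"delta_pos":[0,0,1],"spin":0},{"grip":0,"delta_pos":[0,0,2],"spin":0},{"grip":0,"delta_pos":[0,0,2],"spin":0}]'; python3 -m pendant '[{"grip":0,"delta_pos":[0,0,1],"spin":0},{"grip":0,"delta_pos":[0,0,2],"spin":0},{"grip":0,"delta_pos":[0,0,2],"spin":0}]'; python3 go.py
```

```text
time: 5.37
tool_pos: [0.5504, -0.1478, 0.1341]
orientation: [0.458, 0.889, 0.0, 0.0]
contact_force: [0.2, 0.4, -1.4]
grip_width: 0.108
time: 5.62
tool_pos: [0.5504, -0.1478, 0.1319]
orientation: [0.458, 0.889, -0.0, -0.0]
contact_force: [-0.6, 0.3, -0.1]
grip_width: 0.11
time: 5.87
tool_pos: [0.5504, -0.1478, 0.1299]
orientation: [0.458, 0.889, 0.0, -0.0]
contact_force: [0.2, 0.2, -0.2]
grip_width: 0.106
t 5.8667 pos [ 550.4 -147.8  129.9] keyyaw 0.6201 z [-3.e-04  1.e-04 -1.e+00] F [ 0.19  0.22 -0.17] T [-0.026 -0.008  0.026] w 0.106 q [-0.458  0.388  1.635  0.     1.119 -2.649]
```

```bash
for i in 1 2; do python3 -m pendant '[{"grip":0,"delta_pos":[0,0,1],"spin":0},{"grip":0,"delta_pos":[0,0,1.5],"spin":0},{"grip":0,"delta_pos":[0,0,1.5],"spin":0}]'; done
```

```text
time: 6.12
tool_pos: [0.5504, -0.1477, 0.1284]
orientation: [0.458, 0.889, -0.0, -0.0]
contact_force: [-0.3, -0.4, 0.0]
grip_width: 0.106
time: 6.37
tool_pos: [0.5504, -0.1477, 0.127]
orientation: [0.458, 0.889, 0.0, -0.0]
contact_force: [0.5, 0.3, 0.2]
grip_width: 0.111
```

```bash
for i in 1 2 3 4; do python3 -m pendant '[{"grip":0,"delta_pos":[0,0,1],"spin":0},{"grip":0,"delta_pos":[0,0,1.5],"spin":0},{"grip":0,"delta_pos":[0,0,1.5],"spin":0}]'; done; python3 go.py
```

```text
time: 6.62
tool_pos: [0.5504, -0.1477, 0.1255]
orientation: [0.458, 0.889, -0.0, -0.0]
contact_force: [1.0, -1.2, -0.3]
grip_width: 0.106
time: 6.87
tool_pos: [0.5504, -0.1478, 0.124]
orientation: [0.458, 0.889, 0.0, -0.0]
contact_force: [0.0, 1.0, -0.6]
grip_width: 0.109
time: 7.12
tool_pos: [0.5504, -0.1478, 0.1225]
orientation: [0.458, 0.889, 0.0, -0.0]
contact_force: [1.0, 0.7, -1.3]
grip_width: 0.105
time: 7.37
tool_pos: [0.5504, -0.1478, 0.121]
orientation: [0.458, 0.889, -0.0, -0.0]
contact_force: [0.2, -0.2, -0.6]
grip_width: 0.111
t 7.3667 pos [ 550.4 -147.8  121. ] keyyaw 0.6202 z [-2.e-04  0.e+00 -1.e+00] F [ 0.22 -0.21 -0.64] T [ 0.014  0.006 -0.007] w 0.111 q [-0.458  0.398  1.645 -0.     1.099 -2.649]
```

```bash
for i in 1 2 3; do python3 -m pendant '[{"grip":0,"delta_pos":[0,0,0.5],"spin":0},{"grip":0,"delta_pos":[0,0,1],"spin":0},{"grip":0,"delta_pos":[0,0,1],"spin":0}]'; done; python3 go.py
python3 - <<'E'
from plant import arm
import cv2
c=arm.capture("scene");cv2.imwrite("pics/z8.png",cv2.resize(c["image"][190:240,355:415],None,fx=10,fy=10,interpolation=2))
E
```

```text
time: 7.62
tool_pos: [0.5506, -0.1478, 0.1207]
orientation: [0.458, 0.889, -0.0, 0.0]
contact_force: [-1.1, 0.4, 5.0]
grip_width: 0.103
time: 7.87
tool_pos: [0.5507, -0.1479, 0.1205]
orientation: [0.458, 0.889, -0.0, 0.001]
contact_force: [-2.7, 1.4, 9.6]
grip_width: 0.108
time: 8.12
tool_pos: [0.5508, -0.1479, 0.1203]
orientation: [0.458, 0.889, -0.0, 0.001]
contact_force: [-3.8, 1.6, 16.1]
grip_width: 0.111
t 8.1167 pos [ 550.8 -147.9  120.3] keyyaw 0.6204 z [ 1.5e-03 -9.0e-04 -1.0e+00] F [-3.85  1.6  16.14] T [0.363 1.035 0.028] w 0.111 q [-0.458  0.398  1.646 -0.     1.096 -2.649]
```

View pics/z8.png

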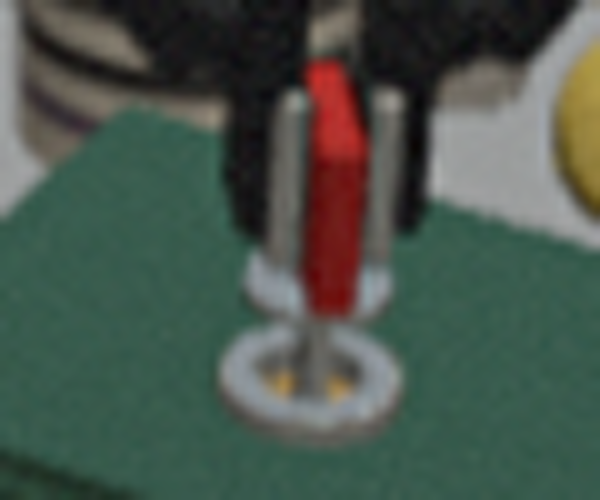

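This is the lower disc, at 18 mm depth, so the upper disc was entered directly. I'll ease off, twist clockwise, then press lightly and feel.

```bash
python3 -m pendant '[{"grip":0,"delta_pos":[0,0,-3.5],"spin":0},{"grip":0,"delta_pos":[0,0,-3.5],"spin":0.1},{"grip":0,"delta_pos":[0,0,-3.5],"spin":0.2},{"grip":0,"delta_pos":[0,0,-3.5],"spin":0.3},{"grip":0,"delta_pos":[0,0,-3.5],"spin":0.4},{"grip":0,"delta_pos":[0,0,-3.5],"spin":0.5},{"grip":0,"delta_pos":[0,0,-3.5],"spin":0.6},{"grip":0,"delta_pos":[0,0,-3.5],"spin":0.7},{"grip":0,"delta_pos":[0,0,-3.5],"spin":0.8},{"grip":0,"delta_pos":[0,0,-3.5],"spin":0.9},{"grip":0,"delta_pos":[0,0,-3.5],"spin":1.0},{"grip":0,"delta_pos":[0,0,-3.5],"spin":1.05},{"grip":0,"delta_pos":[0,0,-3.5],"spin":1.05},{"grip":0,"delta_pos":[0,0,-3.5],"spin":1.05}]';python3 go.py
```

```text
time: 9.33
tool_pos: [0.5507, -0.1485, 0.1218]
orientation: [0.841, 0.541, -0.0, 0.001]
contact_force: [-0.5, -2.7, 0.8]
grip_width: 0.108
t 9.3333 pos [ 550.7 -148.5  121.8] keyyaw -0.428 z [ 5.0e-04 -1.1e-03 -1.0e+00] F [-0.5  -2.71  0.83] T [-0.569  0.121 -0.009] w 0.108 q [-4.580e-01  3.970e-01  1.644e+00 -1.000e-03  1.100e+00 -1.601e+00]
```

```bash
python3 -m pendant '[{"grip":0,"delta_pos":[0,0,1],"spin":0.03},{"grip":0,"delta_pos":[0,0,1.7],"spin":0.06},{"grip":0,"delta_pos":[0,0,1.7],"spin":0.09},{"grip":0,"delta_pos":[0,0,1.7],"spin":0.12}]';python3 -m pendant '[{"grip":0,"delta_pos":[0,0,0.3],"spin":0.03},{"grip":0,"delta_pos":[0,0,0.5],"spin":0.06},{"grip":0,"delta_pos":[0,0,0.5],"spin":0.09}]';python3 go.py
```

```text
time: 9.67
tool_pos: [0.5509, -0.1486, 0.12]
orientation: [0.872, 0.489, 0.0, 0.001]
contact_force: [0.6, -3.2, -0.1]
grip_width: 0.109
time: 9.92
tool_pos: [0.5507, -0.1486, 0.1195]
orientation: [0.893, 0.449, -0.0, 0.001]
contact_force: [-0.2, -2.8, 0.9]
grip_width: 0.106
t 9.9167 pos [ 550.7 -148.6  119.5] keyyaw -0.6393 z [ 5.0e-04 -1.3e-03 -1.0e+00] F [-0.24 -2.82  0.88] T [-0.735  0.089  0.05 ] w 0.106 q [-4.580e-01  4.000e-01  1.646e+00 -1.000e-03  1.095e+00 -1.389e+00]
```

```bash
python3 -m pendant '[{"grip":0,"delta_pos":[-0.4,0.3,0.7],"spin":0},{"grip":0,"delta_pos":[-0.4,0.3,1.5],"spin":0},{"grip":0,"delta_pos":[-0.4,0.3,1.5],"spin":0}]';for i in 1 2; do python3 -m pendant '[{"grip":0,"delta_pos":[0,0,0.7],"spin":0},{"grip":0,"delta_pos":[0,0,1.5],"spin":0},{"grip":0,"delta_pos":[0,0,1.5],"spin":0}]'; done;python3 go.py
```

```text
time: 10.17
tool_pos: [0.5503, -0.1485, 0.1177]
orientation: [0.893, 0.45, -0.0, 0.0]
contact_force: [-1.4, -3.0, 0.5]
grip_width: 0.106
time: 10.42
tool_pos: [0.5503, -0.1483, 0.1162]
orientation: [0.893, 0.449, -0.0, -0.0]
contact_force: [-0.5, -3.1, 0.2]
grip_width: 0.107
time: 10.67
tool_pos: [0.5504, -0.1482, 0.1147]
orientation: [0.894, 0.449, -0.0, -0.0]
contact_force: [-1.4, -2.5, -0.1]
grip_width: 0.105
t 10.6667 pos [ 550.4 -148.2  114.7] keyyaw -0.6397 z [-2.e-04  2.e-04 -1.e+00] F [-1.36 -2.46 -0.15] T [-0.463  0.16   0.018] w 0.105 q [-0.459  0.405  1.651  0.     1.086 -1.39 ]
```

```bash
python3 -m pendant '[{"grip":0,"delta_pos":[-0.3,0.2,0.5],"spin":-0.1},{"grip":0,"delta_pos":[-0.3,0.2,0.5],"spin":-0.2},{"grip":0,"delta_pos":[-0.3,0.2,0.5],"spin":-0.3},{"grip":0,"delta_pos":[-0.3,0.2,0.5],"spin":-0.4},{"grip":0,"delta_pos":[-0.3,0.2,0.5],"spin":-0.5},{"grip":0,"delta_pos":[-0.3,0.2,0.5],"spin":-0.6},{"grip":0,"delta_pos":[-0.3,0.2,0.5],"spin":-0.64},{"grip":0,"delta_pos":[-0.3,0.2,0.5],"spin":-0.64},{"grip":0,"delta_pos":[-0.3,0.2,0.5],"spin":-0.64}]';python3 go.py; for i in 1 2 3; do python3 -m pendant '[{"grip":0,"delta_pos":[0,0,0.7],"spin":0},{"grip":0,"delta_pos":[0,0,1],"spin":0},{"grip":0,"delta_pos":[0,0,1],"spin":0}]'; done;python3 go.py
```

```text
time: 11.42
tool_pos: [0.5504, -0.1482, 0.1141]
orientation: [0.708, 0.707, 0.0, -0.0]
contact_force: [0.4, -0.6, -1.1]
grip_width: 0.107
t 11.4167 pos [ 550.4 -148.2  114.1] keyyaw -0.0014 z [-2.e-04  8.e-04 -1.e+00] F [ 0.37 -0.64 -1.09] T [-0.132 -0.023 -0.051] w 0.107 q [-4.590e-01  4.060e-01  1.652e+00  1.000e-03  1.085e+00 -2.029e+00]
time: 11.67
tool_pos: [0.5505, -0.1483, 0.1136]
orientation: [0.707, 0.707, 0.0, -0.0]
contact_force: [-1.0, 1.7, 1.5]
grip_width: 0.102
time: 11.92
tool_pos: [0.5507, -0.1484, 0.1124]
orientation: [0.707, 0.707, 0.0, 0.0]
contact_force: [0.8, 2.0, 1.1]
grip_width: 0.109
time: 12.17
tool_pos: [0.5506, -0.1484, 0.1114]
orientation: [0.707, 0.707, 0.0, -0.0]
contact_force: [1.6, 1.2, 0.7]
grip_width: 0.108
t 12.1667 pos [ 550.6 -148.4  111.4] keyyaw 0.0002 z [ 3.e-04  3.e-04 -1.e+00] F [1.63 1.23 0.7 ] T [ 0.427 -0.186  0.006] w 0.108 q [-0.459  0.409  1.654  0.     1.078 -2.03 ]
```

```bash
for i in 1 2 3; do python3 -m pendant '[{"grip":0,"delta_pos":[0,0,1],"spin":0},{"grip":0,"delta_pos":[0,0,2],"spin":0},{"grip":0,"delta_pos":[0,0,2],"spin":0}]'; done; for i in 1 2 3; do python3 -m pendant '[{"grip":0,"delta_pos":[0,0,0.7],"spin":0},{"grip":0,"delta_pos":[0,0,1],"spin":0},{"grip":0,"delta_pos":[0,0,1],"spin":0}]'; done;python3 go.py
```

```text
time: 12.42
tool_pos: [0.5504, -0.1485, 0.1091]
orientation: [0.707, 0.707, 0.0, -0.0]
contact_force: [0.8, 3.0, 0.9]
grip_width: 0.107
time: 12.67
tool_pos: [0.5503, -0.1485, 0.1071]
orientation: [0.707, 0.707, 0.0, -0.0]
contact_force: [2.2, 3.0, 1.2]
grip_width: 0.109
time: 12.92
tool_pos: [0.5504, -0.1485, 0.1051]
orientation: [0.707, 0.707, 0.0, -0.0]
contact_force: [1.6, 3.8, 0.3]
grip_width: 0.107
time: 13.17
tool_pos: [0.5504, -0.1485, 0.1043]
orientation: [0.707, 0.707, 0.0, -0.0]
contact_force: [0.1, 3.3, 1.2]
grip_width: 0.107
time: 13.42
tool_pos: [0.5504, -0.1485, 0.1033]
orientation: [0.707, 0.707, 0.0, -0.0]
contact_force: [1.0, 4.6, 2.1]
grip_width: 0.105
time: 13.67
tool_pos: [0.5504, -0.1485, 0.1023]
orientation: [0.707, 0.707, 0.0, -0.0]
contact_force: [0.9, 5.1, 1.5]
grip_width: 0.112
t 13.6667 pos [ 550.4 -148.5  102.3] keyyaw 0.0002 z [-0.e+00  2.e-04 -1.e+00] F [0.91 5.05 1.46] T [ 0.998 -0.197 -0.022] w 0.112 q [-0.459  0.419  1.664  0.     1.059 -2.03 ]
```

Still free; push on to the shoulder contact.

```bash
for i in 1 2 3; do python3 -m pendant '[{"grip":0,"delta_pos":[0,0,0.5],"spin":0},{"grip":0,"delta_pos":[0,0,1],"spin":0},{"grip":0,"delta_pos":[0,0,1],"spin":0}]'; done;python3 go.py
python3 - <<'E'
from plant import arm
import cv2
c=arm.capture("scene");cv2.imwrite("pics/z9.png",cv2.resize(c["image"][190:240,355:415],None,fx=10,fy=10,interpolation=2))
E
```

```text
time: 13.92
tool_pos: [0.5505, -0.1486, 0.1016]
orientation: [0.707, 0.707, 0.0, 0.0]
contact_force: [0.8, 5.0, 2.9]
grip_width: 0.11
time: 14.17
tool_pos: [0.5506, -0.1486, 0.1014]
orientation: [0.707, 0.707, 0.0, 0.0]
contact_force: [-1.0, 5.9, 9.7]
grip_width: 0.11
time: 14.42
tool_pos: [0.5506, -0.1486, 0.1014]
orientation: [0.707, 0.707, 0.0, 0.001]
contact_force: [-3.0, 7.2, 15.8]
grip_width: 0.108
t 14.4167 pos [ 550.6 -148.6  101.4] keyyaw 0.0004 z [ 1.e-03 -6.e-04 -1.e+00] F [-3.02  7.23 15.84] T [ 1.237  0.655 -0.043] w 0.108 q [-0.459  0.42   1.665 -0.     1.055 -2.03 ]
```

View pics/z9.png

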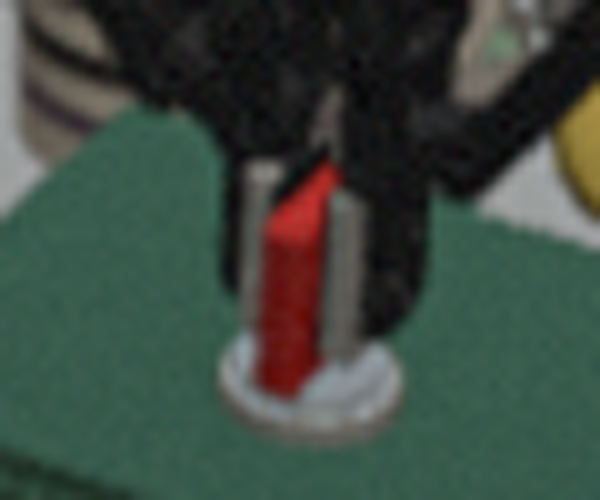

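Contact at TCP z = 0.1014, and the picture shows the shoulder seated on the collar, so the key is home. Now I'll turn it clockwise under a light push.

```bash
python3 -m pendant '[{"grip":0,"delta_pos":[0.6,0,-0.8],"spin":0},{"grip":0,"delta_pos":[0.6,0,-0.8],"spin":0},{"grip":0,"delta_pos":[0.6,0,-0.8],"spin":0.1},{"grip":0,"delta_pos":[0.6,0,-0.8],"spin":0.2},{"grip":0,"delta_pos":[0.6,0,-0.8],"spin":0.3},{"grip":0,"delta_pos":[0.6,0,-0.8],"spin":0.4},{"grip":0,"delta_pos":[0.6,0,-0.8],"spin":0.5},{"grip":0,"delta_pos":[0.6,0,-0.8],"spin":0.6},{"grip":0,"delta_pos":[0.6,0,-0.8],"spin":0.7},{"grip":0,"delta_pos":[0.6,0,-0.8],"spin":0.8},{"grip":0,"delta_pos":[0.6,0,-0.8],"spin":0.8}]';python3 go.py
```

```text
time: 15.38
tool_pos: [0.5509, -0.1493, 0.1014]
orientation: [0.927, 0.374, 0.0, 0.001]
contact_force: [0.2, 1.4, 8.1]
grip_width: 0.109
t 15.3833 pos [ 550.9 -149.3  101.4] keyyaw -0.8045 z [ 0.0012 -0.0026 -1.    ] F [0.15 1.44 8.09] T [0.384 0.246 0.067] w 0.109 q [-0.459  0.42   1.665 -0.002  1.054 -1.224]
```

```bash
python3 -m pendant '[{"grip":0,"delta_pos":[0,0,0],"spin":0.1},{"grip":0,"delta_pos":[0,0,0],"spin":0.2},{"grip":0,"delta_pos":[0,0,0],"spin":0.3},{"grip":0,"delta_pos":[0,0,0],"spin":0.4},{"grip":0,"delta_pos":[0,0,0],"spin":0.5},{"grip":0,"delta_pos":[0,0,0],"spin":0.6},{"grip":0,"delta_pos":[0,0,0],"spin":0.7},{"grip":0,"delta_pos":[0,0,0],"spin":0.78},{"grip":0,"delta_pos":[0,0,0],"spin":0.78},{"grip":0,"delta_pos":[0,0,0],"spin":0.78}]';python3 go.py;python3 -m pendant '[{"grip":0,"delta_pos":[0,0,0],"spin":0.05},{"grip":0,"delta_pos":[0,0,0],"spin":0.08},{"grip":0,"delta_pos":[0,0,0],"spin":0.08},{"grip":0,"delta_pos":[0,0,0],"spin":0.08}]';python3 go.py
python3 - <<'E'
from plant import arm
import cv2
c=arm.capture("scene");cv2.imwrite("pics/z10.png",cv2.resize(c["image"][190:240,355:415],None,fx=10,fy=10,interpolation=2))
E
```

```text
time: 16.22
tool_pos: [0.55, -0.1496, 0.1014]
orientation: [1.0, -0.004, -0.0, 0.001]
contact_force: [-3.9, 1.1, 9.6]
grip_width: 0.111
t 16.2167 pos [ 550.  -149.6  101.4] keyyaw -1.5796 z [-4.0e-04 -2.8e-03 -1.0e+00] F [-3.88  1.09  9.63] T [0.199 0.773 0.03 ] w 0.111 q [-0.459  0.42   1.665 -0.003  1.055 -0.449]
time: 16.55
tool_pos: [0.5499, -0.1496, 0.1014]
orientation: [0.999, -0.044, -0.0, 0.001]
contact_force: [-4.6, 1.1, 9.9]
grip_width: 0.108
t 16.55 pos [ 549.9 -149.6  101.4] keyyaw -1.6593 z [-6.0e-04 -2.8e-03 -1.0e+00] F [-4.59  1.09  9.87] T [0.196 0.804 0.053] w 0.108 q [-0.46   0.42   1.666 -0.003  1.055 -0.369]
```

View pics/z10.png

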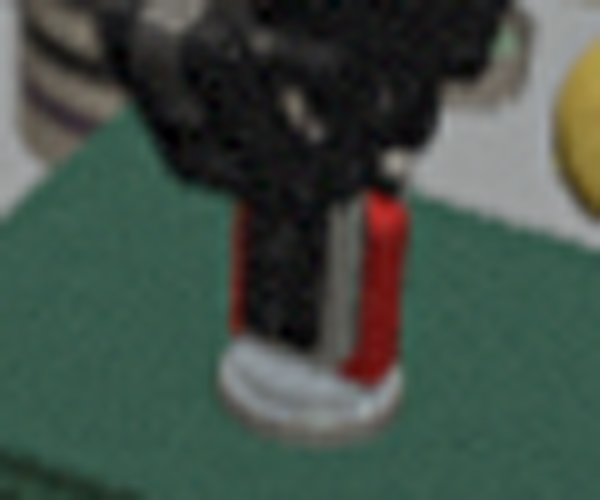

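The key has turned about 95° and is still seated. I'll turn on until the torque about z rises at the stop.

```bash
for i in 1 2 3; do python3 -m pendant '[{"grip":0,"delta_pos":[0,0,0],"spin":0.04},{"grip":0,"delta_pos":[0,0,0],"spin":0.04},{"grip":0,"delta_pos":[0,0,0],"spin":0.04}]' >/dev/null;python3 go.py; done
```

```text
t 16.85 pos [ 549.8 -149.6  101.4] keyyaw -1.6993 z [-8.0e-04 -2.8e-03 -1.0e+00] F [-3.85  0.32 10.65] T [0.172 0.831 0.087] w 0.104 q [-0.46   0.42   1.666 -0.003  1.055 -0.329]
t 17.1 pos [ 549.8 -149.5  101.4] keyyaw -1.7393 z [-8.0e-04 -2.8e-03 -1.0e+00] F [-3.28  1.13 10.28] T [0.151 0.93  0.015] w 0.103 q [-0.459  0.42   1.666 -0.003  1.056 -0.289]
t 17.35 pos [ 549.8 -149.5  101.4] keyyaw -1.7793 z [-9.0e-04 -2.7e-03 -1.0e+00] F [-4.65  1.43 10.82] T [0.223 0.926 0.038] w 0.105 q [-0.459  0.42   1.666 -0.003  1.056 -0.249]
```

```bash
for i in 1 2 3; do python3 -m pendant '[{"grip":0,"delta_pos":[0,0,0],"spin":0.03}]' >/dev/null; for j in 1 2 3; do python3 -m pendant '[{"grip":0,"delta_pos":[0,0,0],"spin":0}]' >/dev/null; python3 go.py | cut -c1-140; done; done
```

```text
t 17.5167 pos [ 549.8 -149.5  101.4] keyyaw -1.8102 z [-0.001  -0.0028 -1.    ] F [-4.32  1.38 10.8 ] T [0.22  0.907 0.177] w 0.108 q [-0.45
t 17.6 pos [ 549.8 -149.5  101.4] keyyaw -1.809 z [-0.001  -0.0027 -1.    ] F [-4.45  0.83 10.07] T [0.237 0.878 0.151] w 0.105 q [-0.459  0
t 17.6833 pos [ 549.8 -149.5  101.4] keyyaw -1.8089 z [-0.001  -0.0028 -1.    ] F [-5.1   0.74 11.58] T [0.234 0.885 0.112] w 0.11 q [-0.459
t 17.85 pos [ 549.7 -149.5  101.4] keyyaw -1.8401 z [-0.0011 -0.0027 -1.    ] F [-5.89  1.64 10.77] T [0.223 0.876 0.304] w 0.108 q [-0.459 
t 17.9333 pos [ 549.7 -149.5  101.4] keyyaw -1.8388 z [-0.001  -0.0028 -1.    ] F [-5.77  1.11 10.81] T [0.225 0.898 0.24 ] w 0.109 q [-0.45
t 18.0167 pos [ 549.7 -149.5  101.4] keyyaw -1.8387 z [-0.0011 -0.0027 -1.    ] F [-4.25  0.46 10.49] T [0.213 0.911 0.224] w 0.103 q [-0.45
t 18.1833 pos [ 549.7 -149.5  101.4] keyyaw -1.8699 z [-0.0012 -0.0028 -1.    ] F [-3.9   0.34 10.46] T [0.232 1.    0.334] w 0.106 q [-0.45
t 18.2667 pos [ 549.7 -149.5  101.4] keyyaw -1.8686 z [-0.0012 -0.0028 -1.    ] F [-5.41  0.48 10.95] T [0.22  0.934 0.305] w 0.106 q [-0.45
t 18.35 pos [ 549.7 -149.5  101.4] keyyaw -1.8686 z [-0.0011 -0.0028 -1.    ] F [-4.7   0.74 10.45] T [0.171 0.898 0.367] w 0.106 q [-0.459
```

The torque about z has risen from about 0.05 to 0.33 Nm, so the plug is on its stop. One hold and a last look.

```bash
python3 -m pendant '[{"grip":0,"delta_pos":[0,0,0],"spin":0},{"grip":0,"delta_pos":[0,0,0],"spin":0},{"grip":0,"delta_pos":[0,0,0],"spin":0},{"grip":0,"delta_pos":[0,0,0],"spin":0},{"grip":0,"delta_pos":[0,0,0],"spin":0},{"grip":0,"delta_pos":[0,0,0],"spin":0}]'>/dev/null; python3 go.py
python3 - <<'E'
from plant import arm
import cv2
c=arm.capture("scene");cv2.imwrite("pics/z11.png",cv2.resize(c["image"][140:290,300:460],None,fx=4,fy=4,interpolation=2))
E
```

```text
t 18.85 pos [ 549.7 -149.5  101.4] keyyaw -1.8685 z [-0.0012 -0.0028 -1.    ] F [-5.66  1.21 11.14] T [0.263 0.955 0.31 ] w 0.108 q [-0.459  0.42   1.666 -0.003  1.056 -0.16 ]
```

View pics/z11.png

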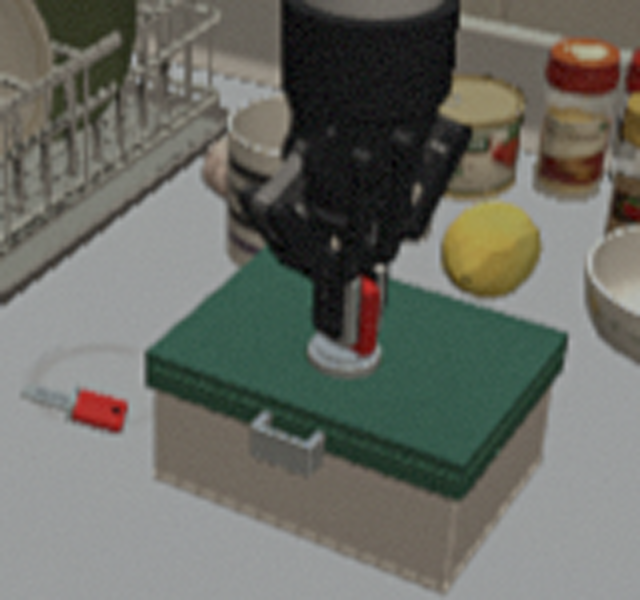

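The key is seated on the collar, turned and gripped, and the mug and lemon look unmoved. Handing in.

```bash
python3 -c "
from plant import arm
print(arm.job_done())"; python3 go.py
```

```text
the job is handed in; nothing more can be done
None
the job is handed in; nothing more can be done
```

I lifted the red key out of the wooden block, put it in the lock, worked it past both discs and pushed it home. Then I turned it clockwise to the stop and handed in at about 19 s, still gripping and holding it.

- **Upper disc:** the key went straight through at 0.62 rad counter-clockwise, with no contact felt.
- **Lower disc:** it stopped the key at 18 mm depth and let it through at about 0.6 rad clockwise. My first push on it reached 16 N, more than the roughly 4 N advised; I backed off before twisting.
- **Fully home:** contact force rose with the tool at z = 0.1014 m, about 1.5 mm lower than I had predicted. The picture shows the key's shoulder sitting on the collar.
- **Turned to the stop:** with the gripper at 1.87 rad, the torque about the vertical had risen from about 0.05 to 0.3 Nm and stayed there. The rise came at about 1.8 rad, later than the 1.67 to 1.72 rad I expected. The plug angle itself could not be read.
- **Grip and push:** the fingers were closed on the key at a steady 9 mm opening, with about 11 N of downward push.
- **Other objects:** the mug and lemon look unmoved in the last picture. The teaspoon was outside that crop and I didn't check it at the end, but the arm never worked near it.

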